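# Stop the slicer, bring its carriage home, release the stop

### The arm

A 7-joint arm with a two-finger parallel gripper is mounted at the origin on a cart in front of the work surface, level with it; the furniture and walls round the work are solid. World frame = base frame: x ahead of the robot, y to its left, z up, the work surface at z = 0. Lengths are in mm, angles in degrees, forces in N, time in s.
With the tool pointing down it reaches from about 400 to 850 mm from the base axis. Payload 4.5 kg.
Tool frame: the origin (TCP) lies at the very end of the fingers, on their centre line; the grasp point (between the pads) lies behind it (arm.hold_point_z is the z of the grasp point in the tool frame, in mm); z points along the fingers, y is the line along which they close (so a half turn about z gives the same grasp; the last joint's range is limited). The gripper opens to 88 mm and grips with 3 to 60 N. Pads are 18 mm wide; open, the fingers measure 123 mm over their backs; the gripper's body (75 mm by 187 mm) begins 45 mm behind the grasp point.
Start: joints at [-73.178, 39.483, -11.15, 89.685, 9.013, 51.709, -12.324], TCP at [160.533, 604.055, 238.743] pointing down, gripper open.
Joint ranges: [-172.22, 172.22], [-26.19, 119.32], [-84.43, 86.54], [7.71, 146.69], [-57.33, 237.33], [2.42, 119.75], [-152.13, 152.13]. Speed limits (degrees/s): [147.25, 147.25, 180, 180, 180, 180, 180].

### API

Orientations are given as [roll, pitch, yaw] about the fixed x, y, z axes, in that order (R = Rz(yaw) Ry(pitch) Rx(roll)).
In Python, from bench import arm gives the robot as it stands.
- The arm moves only by the tool move_arm, never from a script. Its argument "targets" is a list of rows, each a list of 4 numbers: the shift along the tool's x, y, z normalised to -1 to 1, where 1 is 400 mm, then the turn about the tool's z normalised to -1 to 1, where 1 is 90 degrees. In form: [[dx, dy, dz, yaw], ...]. A call has 1 to 8 rows; each row is the pose to reach, as a shift and turn from the pose commanded when the call began, along the tool's axes at that moment; what a row does not reach only later rows make up. A row lasts 1/10 s, in which the tool goes at most 50 mm and 8.59 degrees, less where a joint would pass 70% of its speed; a pose out of reach is approached as far as the arm can. A call with a number of a shift or a turn outside -1 to 1 is refused whole. A call with a gripper value outside its range is refused whole. "jaw" is the opening, from -1 (shut) to 1 (fully open), so that 0 is half open, set as the call begins (left out, the last holds). The fingers move at their own pace and stop on an object; "force" is the grip in N (left out, the last holds). Time passes only in rows, so rows that repeat a pose let the fingers close. It gives the time, the measured TCP pose, the force, the opening and the grip force at its end, in the units of the state.
- arm.sense(): the state, without advancing time (a new reading comes with each control period).
- arm.capture(name): name is "scene" or "top"; returns the picture (400x640x3 uint8, red, green, blue); there is no depth.
- arm.camera_info(name): a dict with "camera_matrix" (3x3 intrinsics, pixels), "k1" (the pictures are not rectified: a ray, as slopes to the right and down, at radius r is drawn at 1 + k1 r^2 times it, then the intrinsics apply), "origin" and "orientation" of the camera in the world. Camera axes: x right, y down, z forward; pixel columns grow to the right and rows downward; lengths in mm; the calibration is good to about 2 mm. A picture is of the moment at which its call begins. camera_info takes no time and is no camera call.
- arm.close_job(): hands the job in; it is judged then, once.
The state is a dict: "time_s": time; "qpos": joint angles; "joint_velocities": joint speeds; "joint_torque": joint torques, N m; "position": TCP position; "ee_rot": TCP orientation; "ft_force": force on the tool from outside, world axes, zero at the start; "moment": the same for the moment, N m; "grip_width": finger opening in mm; "gripper_force": force on a finger pad.
Only numpy, scipy, OpenCV 4.12 (cv2) and the standard library are available. Lean on these libraries where they do the work, as an engineer would, in place of code of your own. Each camera call takes 0.05 s, during which the arm holds its last target. There are 200 camera calls.

### The job

The food slicer was left with its carriage part-way along: first push its mushroom stop button down until it stays down by itself, and only then bring the carriage all the way home towards you, against its stop. Finally twist the mushroom head clockwise and let go, so that the stop button springs fully up again and the slicer is ready for the next cook. Keep off the blade and leave the other things on the worktop where they are.

Things in the scene. Friction and masses are not known exactly. Their poses are not given: they have to be found in the camera images.
- slicer: Electric food slicer, aluminium base, fixed. Origin: under the machine on the worktop; x away from the operator along the carriage's travel, y to the left, z up. Base: x -170..170, y -125..195 mm, top z 55. Gauge plate upright at y 0..6, x -160..-28, up to z 197. White motor x 20..150, y 15..130, up to z 212. The small flat white button and the dial on the base's front are not used.
- stop_top (a point): Centre of the top of the black mushroom stop button, 101 mm above the worktop when up, at slicer x -105, y 130 mm; moves with the button, axis vertical. Head 43 mm in diameter, fluted side 4 to 15 mm below this point. It stands in a round grey collar 98 mm inside, 109 mm outside, rim at z 89, floor at z 74 next to the button (steel ring 40 mm wide) and 70 beyond: 27 mm of finger room all round.
- stop (a joint): How far the stop button is down, in m: 0 fully up, 0.010 at the bottom. Its spring pushes up with 3 N at the top, 6 N at the bottom; pushing it down takes about 7 N. Pushed past 0.008 it latches and then stays at about 0.0075 by itself; pulling does not release it, only turning its head does.
- stop_head (a joint): Turn of the mushroom head, in rad: 0 at rest, grows clockwise seen from above, end stop at 0.9. A weak spring (under 0.03 N m) turns it back when let go. With the button latched, a turn past about 0.5 frees it; it springs up as soon as nothing holds it down, so let go of it while it is turned.
- carriage (a joint): Position of the food carriage on its rail, in m: 0 is home (against the near stop, towards the robot), grows along the slicer's x, up to 0.13. Slides with about 1.5 N and stays where it is left.
- carriage_handle (a point): On the axis of the upright round black handle at the right of the carriage, 140 mm above the worktop, at slicer x -90 + travel, y -168 mm; moves with the carriage. Handle 27 mm thick here, 23 mm lower down, free from z 90 to 162. The tray (z 83) begins 43 mm to the left of it; the tray's upright fence (y -122..-14, up to z 155) stands 43 mm nearer the robot.
- blade: Round upright steel blade, 191 mm in diameter, in the slicer's x-z plane at y about 0, centred at x 85, z 155 mm in the slicer's frame, top at z 250; a guard bar (207 mm in diameter, top z 264) runs over its top and back. Origin at the slicer's origin.
- tumbler: Clear drinking glass, 81 mm in diameter, 92 mm high, standing to the left of the slicer; origin at the centre of its underside. Not to be moved.
- tin: Food tin, 76 mm in diameter, 58 mm high, to the left of the slicer; origin at the centre of its underside. Not to be moved.
- salt_shaker: Salt shaker, 44 mm in diameter, 90 mm high, standing to the right of the slicer; origin at the centre of its underside. Not to be moved.
- onion: Onion, 82 mm in diameter, 94 mm high, on the chopping board to the right; origin at the centre of its underside. Not to be moved.

How it is judged:
By the outcome, as a careful person would: the job done as asked, in the order asked, and still so for the second after the job is handed in, with the robot touching nothing.
It also fails if it takes over 58 s, if anything falls off the work surface, if the arm or the gripper's body presses on something with over 40 N, if the wrist force passes 120 N, or if a joint passes its speed limit or range.

## Working session

There is one attempt and no reset: what is moved stays moved. The work goes in short steps, Python scripts to look and compute and a tool call to move; the robot and the scene stay as the last step left them, time stands still between calls to the robot, and variables do not carry over. Pictures are saved under pics/ and viewed, at most 10 in all, crops included, and the job is handed in when it is done.

Besides the shell and the picture viewer there is one more tool, called after "Emit:" by a JSON object that holds its "op" and its "data". move_arm: Moves the arm, as the interface text tells. Its arguments: {"type":"object","properties":{"targets":{"type":"array","items":{"type":"array","items":{"type":"number"}}},"jaw":{"type":"number"},"force":{"type":"number"}},"required":["targets"]}

```bash
mkdir -p pics
python3 - <<'E'
from bench import arm
import cv2
for n in ("scene","top"):
    cv2.imwrite(f"pics/{n}0.png",arm.capture(n)[:,:,::-1]); print(n,arm.camera_info(n))
print(arm.sense(),arm.hold_point_z)
E
```

```text
scene {'camera_matrix': array([[388.03676284,   0.        , 322.41564847],
       [  0.        , 388.03676284, 202.87820965],
       [  0.        ,   0.        ,   1.        ]]), 'k1': -0.06568778904495366, 'origin': array([-691.3856299 , -560.26590556,  771.60123486]), 'orientation': array([-116.4961024 ,   -0.21921037,  -64.16740027])}
top {'camera_matrix': array([[489.94474445,   0.        , 324.0743731 ],
       [  0.        , 489.94474445, 203.23946552],
       [  0.        ,   0.        ,   1.        ]]), 'k1': -0.07403939307824875, 'origin': array([ 264.53602462,   29.8805318 , 1602.67498994]), 'orientation': array([-171.01514498,   -0.1834153 ,  -90.90449686])}
{'time_s': 0.1, 'qpos': array([-73.17910175,  39.52509386, -11.14424372,  89.73728395,
         9.01230207,  51.71069541, -12.3242692 ]), 'joint_velocities': array([-0.01698422, -0.15550189, -0.06510085, -0.26760911,  0.00731544,
        0.07707282, -0.00588198]), 'joint_torque': array([-2.53496670e-03, -5.28500175e+01, -1.27143122e+00, -1.53836578e+01,
       -5.25906275e-02,  2.06554629e-03,  5.06752656e-05]), 'position': array([160.45050483, 603.47907644, 238.03317374]), 'ee_rot': array([-1.79908938e+02,  7.47022209e-03,  1.65119003e+02]), 'ft_force': array([ 0.17012238, -0.45752744,  0.58793026]), 'moment': array([ 0.00603937, -0.05395937, -0.02568557]), 'gripper_force': 0.0, 'grip_width': 87.81390795820732} -18.700000000000003
```

View pics/scene0.png

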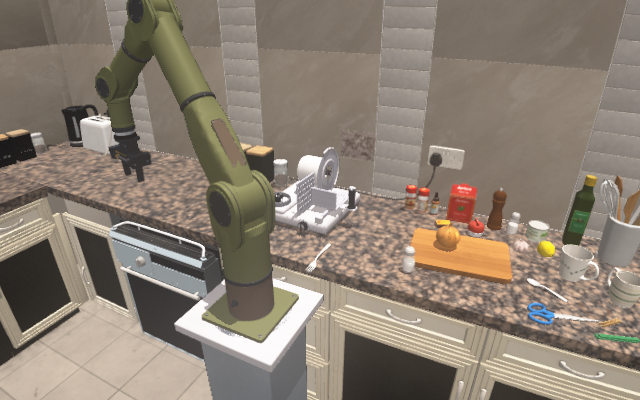

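View pics/top0.png

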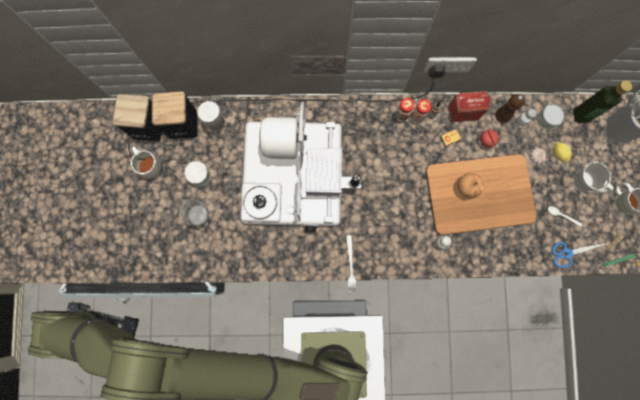

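The top view shows the slicer around (292,172), with the mushroom button near (260,202), the handle near (355,182), the tumbler near (195,213) and the tin near (196,173). The arm is clear of the slicer. Next I'll measure with masks.

```bash
cat > h.py <<'E'
import numpy as np, cv2
from scipy.spatial.transform import Rotation as Ro
from bench import arm
def ray(n,uv):
    c=arm.camera_info(n); K=c["camera_matrix"]
    p=cv2.undistortPoints(np.array([[uv]],float),K,np.array([c["k1"],0,0,0,0.]))[0,0]
    return np.array(c["origin"]),Ro.from_euler("xyz",c["orientation"],degrees=True).as_matrix()@np.r_[p,1]
def onz(n,uv,z):
    o,d=ray(n,uv); return o+d*(z-o[2])/d[2]
def pix(n,P):
    c=arm.camera_info(n); R=Ro.from_euler("xyz",c["orientation"],degrees=True).as_matrix()
    q=R.T@(np.array(P)-c["origin"])
    return cv2.projectPoints(q.reshape(1,1,3),np.zeros(3),np.zeros(3),c["camera_matrix"],np.array([c["k1"],0,0,0,0.]))[0][0,0]
E
python3 - <<'E'
from h import *
im=cv2.imread("pics/top0.png")
g=im.max(2)
def blobs(x0,x1,y0,y1,m):
    n,l,s,c=cv2.connectedComponentsWithStats(m[y0:y1,x0:x1].astype(np.uint8))
    return [(s[i],c[i]+[x0,y0]) for i in range(1,n) if s[i][4]>15]
for r,z in(((240,282,183,221),101),((340,370,170,195),162)):
    for t in (45,60,75):
        for s,c in blobs(*r,g<t): print(r,t,s,c.round(1),onz("top",c,z).round(1))
# base outline: near-white
m=((g>140)&(im.max(2).astype(int)-im.min(2)<25)).astype(np.uint8)
m[:, :235]=0;m[:,350:]=0;m[:110]=0;m[235:]=0
cs=max(cv2.findContours(m,0,2)[0],key=cv2.contourArea); 
print(cv2.boundingRect(cs))
for u in (255,270,285,300,315,330):
    v=np.nonzero(m[:,u])[0].max(); print(u,v,onz("top",(u,v+.5),55).round(1))
crop=np.hstack([cv2.resize(im[110:235,185:375],None,fx=4,fy=4,interpolation=2)])
cv2.imwrite("pics/c1.png",crop)
E
```

```text
(240, 282, 183, 221) 75 [14 13  7 11 31] [257.  201.6] [510.3 229.8 101. ]
(340, 370, 170, 195) 45 [11 10  7  6 30] [354.  182.7] [553.3 -68.9 162. ]
(340, 370, 170, 195) 60 [11 10  8  7 40] [354.3 182.9] [552.7 -69.9 162. ]
(340, 370, 170, 195) 75 [11  8  8  9 46] [354.2 182.5] [553.8 -69.6 162. ]
(340, 370, 170, 195) 75 [ 4 19 11  5 41] [349.2 190.8] [528.9 -54.1 162. ]
(240, 110, 110, 116)
255 222 [450.5 241.8  55. ]
270 221 [453. 194.  55.]
285 223 [445.8 146.3  55. ]
300 223 [445.1  98.6  55. ]
315 225 [438.  51.  55.]
330 224 [440.5   3.3  55. ]
```

View pics/c1.png

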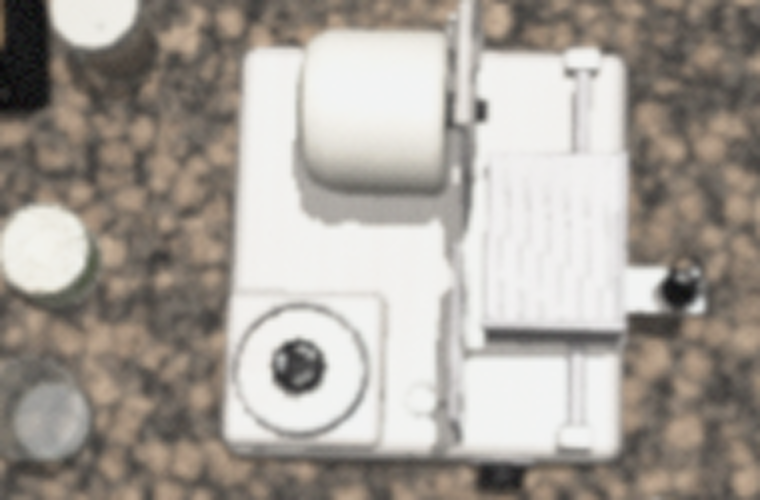

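The crop shows the mushroom head at about (259.4,201.1) and the handle top at about (355.5,181) in full-image pixels. The base edges are clear, so I can fit the yaw.

Run:
```python
from h import *
P=lambda u,v,z: onz("top",(185+u/4-.375,110+v/4-.375),z)
b=P(299,366,101); c=P(301,369,89); h=P(682,285,162)
print("btn",b,"collar",c,"handle",h)
L=[P(244,60,55),P(226,430,55)];F=[P(245,456,55),P(600,459,55)];Rr=[P(627,60,55),P(621,440,55)]
for n,(p,q) in dict(L=L,F=F,R=Rr).items(): d=p-q;print(n,p.round(),q.round(),np.degrees(np.arctan2(d[1],d[0])))
for yaw in (-1,-2,-3,-4):
    R=Ro.from_euler("z",yaw,degrees=True).as_matrix()
    o=(b+c)/2-R@[-105,130,0]; print(yaw,"origin",o.round(1),"handle local",(R.T@(h-o)).round(1), "L,R,F local",[(R.T@(x-o)).round()[:2] for x in L+Rr+F])
im=cv2.imread("pics/scene0.png"); print("pred scene", pix("scene",b),pix("scene",h))
cv2.imwrite("pics/c2.png",cv2.resize(im[135:245,250:370],None,fx=5,fy=5,interpolation=2))
print("tumbler",P(50,420,92),"tin",P(44,250,58))
```

```text
btn [511.59164082 222.27744218 101.        ] collar [511.16158283 222.23402028  89.        ] handle [558.735834  -72.5611239 162.       ]
L [775. 275.  55.] [468. 286.  55.] -2.067702539769799
F [447. 271.  55.] [441. -11.  55.] 88.65488492551921
R [770. -40.  55.] [456. -28.  55.] -2.1091251583995736
-1 origin [614.1  90.4  95. ] handle local [ -52.5 -163.9   67. ] L,R,F local [array([158., 188.]), array([-149.,  193.]), array([ 158., -128.]), array([-156., -122.]), array([-170.,  178.]), array([-172., -105.])]
-2 origin [611.8  88.7  95. ] handle local [ -47.4 -163.    67. ] L,R,F local [array([157., 192.]), array([-150.,  192.]), array([ 163., -123.]), array([-152., -122.]), array([-171.,  176.]), array([-168., -106.])]
-3 origin [609.4  86.9  95. ] handle local [ -42.3 -161.9   67. ] L,R,F local [array([156., 197.]), array([-151.,  192.]), array([ 167., -118.]), array([-148., -123.]), array([-172.,  175.]), array([-163., -107.])]
-4 origin [607.1  85.2  95. ] handle local [ -37.2 -160.8   67. ] L,R,F local [array([154., 201.]), array([-152.,  191.]), array([ 171., -114.]), array([-143., -124.]), array([-172.,  174.]), array([-159., -108.])]
pred scene [277.38503117 194.09347842] [349.71918595 189.44870372]
tumbler [473.34912496 418.31095969  92.        ] tin [617.05071359 435.5166748   58.        ]
```

View pics/c2.png

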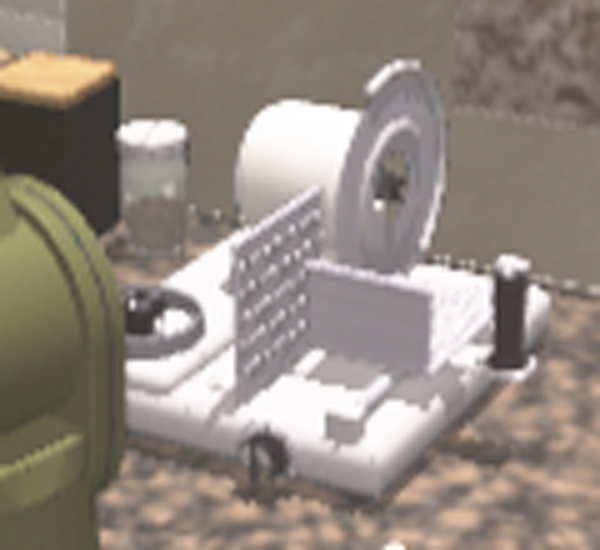

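The handle is at world (557,-77), local y ≈ -165 and travel about 45 mm. The slicer origin is (612,89) with yaw -2°, and both base edges agree with the given sizes. The button is at (511,222). I'll close the jaw and move towards it.

Emit:
{"op": "move_arm", "data": {"targets": [[-0.8, -0.5, 0, -0.14], [-0.8, -0.5, 0, -0.14], [-0.8, -0.5, 0, -0.14], [-0.8, -0.5, 0, -0.14], [-0.8, -0.5, 0, -0.14], [-0.8, -0.5, 0, -0.14], [-0.8, -0.5, 0, -0.14], [-0.8, -0.5, 0, -0.14]], "jaw": -1, "force": 15}}

```text
time_s: 0.9
position: [421.5, 323.8, 238.3]
ee_rot: [-179.8, 0.1, 177.4]
ft_force: [-0.1, -0.1, -0.5]
grip_width: 26.4
gripper_force: 0.0
```

```bash
cat >> h.py <<'E'
def to(P,yaw=178):
    s=arm.sense(); p=s["position"]; R=Ro.from_euler("xyz",s["ee_rot"],degrees=True).as_matrix()
    d=R.T@(np.array(P)-p)
    t=-((yaw-s["ee_rot"][2]+180)%360-180)
    print("t",round(s["time_s"],2),"at",p.round(1),s["ee_rot"].round(2),"F",s["ft_force"].round(1),"go",(d/400).round(4),round(t/90,3))
E
python3 -c "
from h import *
to((511,222.5,125))"
```

```text
t 0.9 at [421.5 323.8 238.3] [-1.7983e+02  5.0000e-02  1.7739e+02] F [-0.1 -0.1 -0.5] go [-0.2348 -0.242   0.2842] -0.007
```

Emit:
{"op": "move_arm", "data": {"targets": [[-0.11, -0.12, 0.05, 0], [-0.235, -0.242, 0.15, 0], [-0.235, -0.242, 0.26, 0], [-0.235, -0.242, 0.26, 0], [-0.235, -0.242, 0.26, 0], [-0.235, -0.242, 0.26, 0], [-0.235, -0.242, 0.26, 0], [-0.235, -0.242, 0.26, 0]]}}

```text
time_s: 1.7
position: [508.4, 230.1, 136.3]
ee_rot: [179.9, 0.1, 177.9]
ft_force: [0.1, -0.4, 0.4]
grip_width: 0.4
gripper_force: 0.0
```

Run:
```python
from h import *
to((511,222.5,88))
a=arm.capture("top")[:,:,::-1]; b=arm.capture("scene")[:,:,::-1]
p=pix("top",arm.sense()["position"]);print("tip px",p,pix("scene",arm.sense()["position"]))
v=np.hstack([cv2.resize(a[160:240,225:305],None,fx=5,fy=5,interpolation=2),cv2.resize(b[150:230,230:310],None,fx=5,fy=5,interpolation=2)])
cv2.imwrite("pics/c3.png",v)
```

```text
t 1.7 at [508.4 230.1 136.3] [1.7987e+02 1.1000e-01 1.7785e+02] F [ 0.1 -0.4  0.4] go [-0.0069 -0.019   0.1207] -0.002
tip px [255.57976546 200.32270076] [275.06005781 186.19016099]
```

View pics/c3.png

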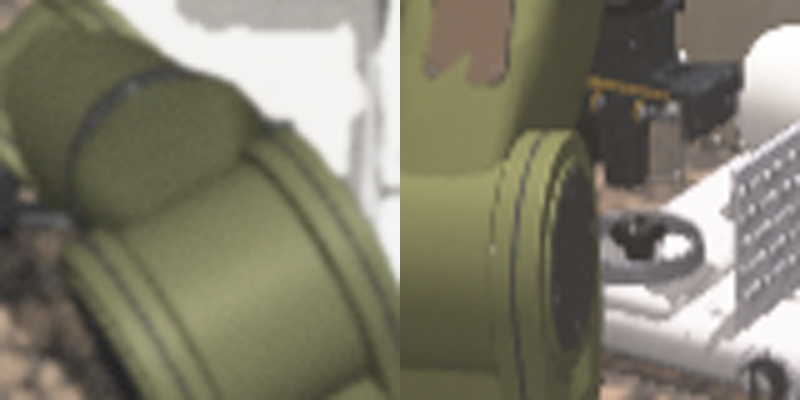

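The scene view shows the head top at about (277.5,194), which matches the predicted (277.4,194.1). The fingertip at (275,186) also matches. I'll correct the lateral offset and push.

Emit:
{"op": "move_arm", "data": {"targets": [[-0.0065, -0.019, 0.04, 0], [-0.0065, -0.019, 0.07, 0], [-0.0065, -0.019, 0.08, 0], [-0.0065, -0.019, 0.09, 0], [-0.0065, -0.019, 0.1, 0], [-0.0065, -0.019, 0.1, 0], [-0.0065, -0.019, 0.1, 0], [-0.0065, -0.019, 0.1, 0]]}}

```text
time_s: 2.6
position: [510.2, 220.5, 94.9]
ee_rot: [-180.0, -0.0, 177.7]
ft_force: [-3.1, -0.7, 3.8]
grip_width: 0.3
gripper_force: 2.0
```

```bash
python3 -c "
from h import *
to((511,222.5,90))"
```

```text
t 2.6 at [510.2 220.5  94.9] [-1.7999e+02 -4.0000e-02  1.7773e+02] F [-3.1 -0.7  3.8] go [-0.0017  0.0051  0.0123] -0.003
```

Emit:
{"op": "move_arm", "data": {"targets": [[0, 0.003, 0.006, 0], [0, 0.003, 0.011, 0], [0, 0.003, 0.014, 0], [0, 0.003, 0.014, 0], [0, 0.003, 0.014, 0], [0, 0.003, 0.014, 0]]}}

```text
time_s: 3.2
position: [510.7, 221.0, 91.2]
ee_rot: [-179.9, 0.0, 177.7]
ft_force: [-5.6, -4.6, 21.2]
grip_width: 0.7
gripper_force: 11.0
```

Emit:
{"op": "move_arm", "data": {"targets": [[0, 0, -0.008, 0], [0, 0, -0.013, 0], [0, 0, -0.013, 0], [0, 0, -0.013, 0], [0, 0, -0.013, 0]]}}

```text
time_s: 3.7
position: [511.4, 222.2, 94.2]
ee_rot: [179.9, 0.1, 177.7]
ft_force: [0.5, -0.2, 0.5]
grip_width: 0.5
gripper_force: 0.4
```

The force is about 0 N with the tip at 94.2, so the button is latched. Now I'll lift and go over to the handle.

Emit:
{"op": "move_arm", "data": {"targets": [[0, 0, -0.12, 0], [0, 0, -0.24, 0], [0, 0, -0.36, 0], [-0.03, -0.1, -0.36, 0], [-0.06, -0.22, -0.36, 0], [-0.08, -0.34, -0.36, 0], [-0.1, -0.46, -0.36, 0], [-0.12, -0.58, -0.36, 0]], "jaw": 0.5}}

```text
time_s: 4.5
position: [549.6, -14.0, 238.1]
ee_rot: [180.0, 0.0, 177.7]
ft_force: [1.7, 0.7, -0.1]
grip_width: 62.0
gripper_force: 0.0
```

```bash
python3 -c "
from h import *
to((557,-76,180))"
```

```text
t 4.5 at [549.6 -14.  238.1] [179.99   0.   177.73] F [ 1.7  0.7 -0.1] go [-0.0247 -0.1542  0.1452] -0.003
```

Emit:
{"op": "move_arm", "data": {"targets": [[-0.0245, -0.1, 0, 0], [-0.0245, -0.154, 0, 0], [-0.0245, -0.154, 0.1, 0], [-0.0245, -0.154, 0.14, 0], [-0.0245, -0.154, 0.14, 0], [-0.0245, -0.154, 0.14, 0]]}}

```text
time_s: 5.1
position: [557.1, -73.8, 182.4]
ee_rot: [180.0, -0.0, 177.7]
ft_force: [-0.2, -0.3, 1.8]
grip_width: 65.8
gripper_force: 0.0
```

Run:
```python
from h import *
to((557,-76,118))
a=arm.capture("top")[:,:,::-1]; b=arm.capture("scene")[:,:,::-1]
p=arm.sense()["position"];print("tip px",pix("top",p),pix("scene",p))
v=np.hstack([cv2.resize(a[150:230,315:395],None,fx=5,fy=5,interpolation=2),cv2.resize(b[140:220,300:380],None,fx=5,fy=5,interpolation=2)])
cv2.imwrite("pics/c4.png",v)
```

```text
t 5.1 at [557.1 -73.8 182.4] [ 1.7998e+02 -1.0000e-02  1.7774e+02] F [-0.2 -0.3  1.8] go [ 0.     -0.0056  0.1609] -0.003
tip px [355.98469799 179.71545288] [350.10175975 184.42418682]
```

View pics/c4.png

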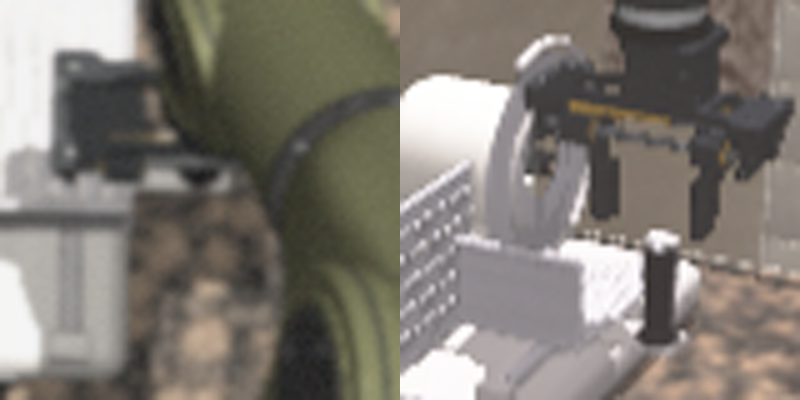

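Both fingers straddle the handle: the tip centre is at (350.8,185.4) and the handle top at (352,188) in the scene view. I'll descend and grip.

Emit:
{"op": "move_arm", "data": {"targets": [[0, -0.009, 0.06, 0], [0, -0.009, 0.12, 0], [0, -0.009, 0.16, 0], [0, -0.009, 0.16, 0], [0, -0.009, 0.16, 0]]}}

```text
time_s: 5.7
position: [557.5, -77.4, 119.3]
ee_rot: [180.0, 0.1, 177.7]
ft_force: [0.0, -0.3, -0.0]
grip_width: 66.0
gripper_force: 0.0
```

Emit:
{"op": "move_arm", "data": {"targets": [[0, 0, 0, 0], [0, 0, 0, 0], [0, 0, 0, 0], [0, 0, 0, 0], [0, 0, 0, 0], [0, 0, 0, 0], [0, 0, 0, 0], [0, 0, 0, 0]], "jaw": -1, "force": 12}}

```text
time_s: 6.5
position: [557.0, -75.5, 118.4]
ee_rot: [179.9, 0.0, 177.8]
ft_force: [-0.8, 5.0, 1.4]
grip_width: 22.9
gripper_force: 10.0
```

Emit:
{"op": "move_arm", "data": {"targets": [[0.03, 0.003, 0, 0], [0.05, 0.003, 0, 0], [0.07, 0.003, 0, 0], [0.09, 0.003, 0, 0], [0.1, 0.003, 0, 0], [0.1, 0.003, 0, 0], [0.1, 0.003, 0, 0]]}}

```text
time_s: 7.2
position: [517.2, -74.9, 118.4]
ee_rot: [180.0, 0.0, 177.7]
ft_force: [0.6, -0.6, 0.1]
grip_width: 0.6
gripper_force: 0.0
```

Emit:
{"op": "move_arm", "data": {"targets": [[0.006, 0, 0, 0], [0.012, 0, 0, 0], [0.018, 0, 0, 0], [0.018, 0, 0, 0]]}}

```text
time_s: 7.6
position: [509.1, -74.6, 118.2]
ee_rot: [-180.0, -0.0, 177.7]
ft_force: [0.1, 0.4, -0.4]
grip_width: 0.6
gripper_force: 0.0
```

The fingers slipped off the handle, so I'll look again.

Run:
```python
from h import *
a=arm.capture("top")[:,:,::-1]; b=arm.capture("scene")[:,:,::-1]
p=arm.sense()["position"];print("tip px",pix("top",p),pix("scene",p))
for x in (550,560,570): print(x,pix("top",(x,-77,162)),pix("scene",(x,-77,162)),pix("scene",(x,-77,90)))
v=np.hstack([cv2.resize(a[150:230,315:395],None,fx=5,fy=5,interpolation=2),cv2.resize(b[150:230,300:380],None,fx=5,fy=5,interpolation=2)])
cv2.imwrite("pics/c5.png",v)
```

```text
tip px [355.25210374 199.39192286] [344.82283797 205.09166624]
550 [356.679969   183.71001069] [349.93339778 190.52891619] [349.27161712 207.53911263]
560 [356.59140435 180.44084043] [350.93214321 189.54058398] [350.25306931 206.47993788]
570 [356.50282107 177.17904643] [351.91986236 188.56313777] [351.2239427  205.43211932]
```

View pics/c5.png

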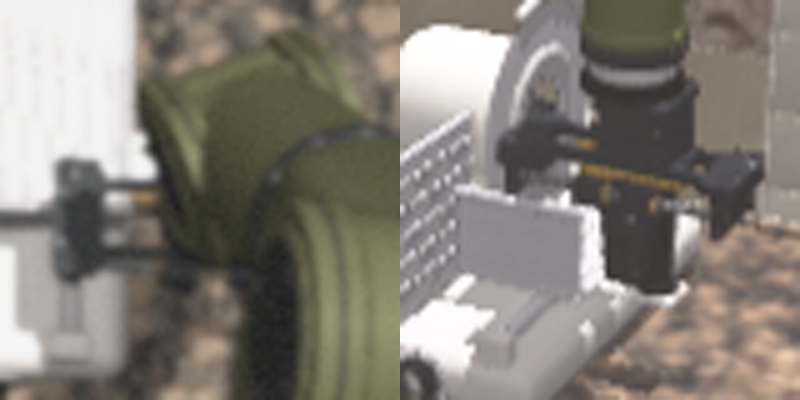

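The carriage hasn't moved: the fence is at the same pixels as before. So the pads had only caught the handle's near edge. I'll push from behind the handle with closed fingers instead, which doesn't depend on its exact x.

Emit:
{"op": "move_arm", "data": {"targets": [[0, 0, -0.1, 0], [0, 0, -0.2, 0], [-0.1, -0.008, -0.2, 0], [-0.2, -0.012, -0.2, 0], [-0.25, -0.012, -0.2, 0], [-0.25, -0.012, -0.2, 0], [-0.25, -0.012, -0.1, 0], [-0.25, -0.012, 0, 0]]}}

```text
time_s: 8.5
position: [609.2, -83.4, 118.3]
ee_rot: [180.0, 0.1, 177.7]
ft_force: [0.0, -0.7, -0.5]
grip_width: 0.7
gripper_force: 0.0
```

Emit:
{"op": "move_arm", "data": {"targets": [[0.02, 0, 0.0, 0], [0.05, 0, 0, 0], [0.08, 0, 0, 0], [0.11, 0, 0, 0], [0.13, 0, 0, 0], [0.13, 0, 0, 0]]}}

```text
time_s: 9.1
position: [556.0, -81.4, 119.7]
ee_rot: [-180.0, -0.0, 177.7]
ft_force: [0.6, 0.1, 0.6]
grip_width: 0.1
gripper_force: 0.0
```

Emit:
{"op": "move_arm", "data": {"targets": [[0.01, 0.004, 0.0, 0], [0.02, 0.004, 0, 0], [0.03, 0.004, 0, 0], [0.035, 0.004, 0, 0], [0.04, 0.004, 0, 0]]}}

```text
time_s: 9.6
position: [541.6, -78.9, 118.4]
ee_rot: [180.0, 0.0, 177.7]
ft_force: [2.0, -0.4, 1.7]
grip_width: 0.3
gripper_force: 0.8
```

Run:
```python
from h import *
to((537,-76,118))
b=arm.capture("scene")[:,:,::-1]; a=arm.capture("top")[:,:,::-1]
v=np.hstack([cv2.resize(a[150:230,315:395],None,fx=5,fy=5,interpolation=2),cv2.resize(b[150:230,300:380],None,fx=5,fy=5,interpolation=2)])
cv2.imwrite("pics/c6.png",v)
```

```text
t 9.6 at [541.6 -78.9 118.4] [1.7998e+02 2.0000e-02 1.7772e+02] F [ 2.  -0.4  1.7] go [0.0117 0.0067 0.0009] -0.003
```

View pics/c6.png

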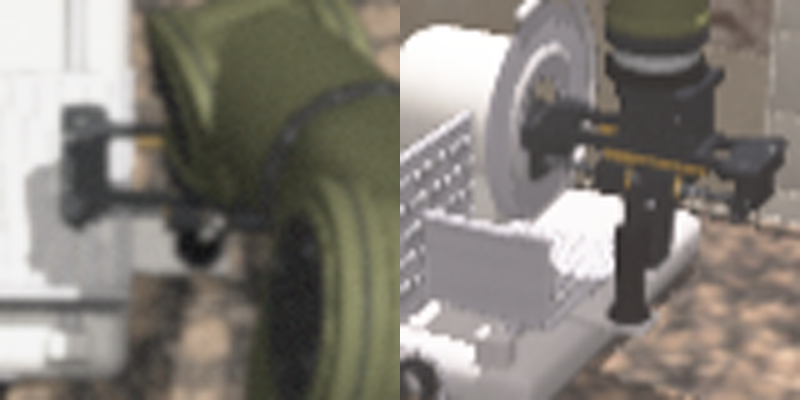

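The carriage is moving: the handle is now at about (355,198) in the top view, just ahead of the fingers. I'll keep pulling until it meets the stop.

Emit:
{"op": "move_arm", "data": {"targets": [[0.01, 0.004, 0.0, 0], [0.015, 0.004, 0, 0], [0.02, 0.004, 0, 0], [0.02, 0.004, 0, 0], [0.02, 0.004, 0, 0]]}}

```text
time_s: 10.2
position: [540.3, -78.1, 118.9]
ee_rot: [180.0, 0.8, 177.6]
ft_force: [14.0, -3.6, -7.2]
grip_width: 0.5
gripper_force: 6.7
```

The stop is reached with 14 N at x = 540. I'll back off, lift, and return over the button.

Emit:
{"op": "move_arm", "data": {"targets": [[-0.015, 0, 0, 0], [-0.03, 0, 0, 0], [-0.03, 0, -0.12, 0], [-0.03, 0, -0.24, 0], [-0.03, 0, -0.32, 0], [-0.02, 0.06, -0.32, 0], [0, 0.17, -0.32, 0], [0.02, 0.29, -0.32, 0]]}}

```text
time_s: 11.0
position: [529.0, 38.8, 246.1]
ee_rot: [-179.9, -0.1, 177.5]
ft_force: [0.3, 0.5, -0.1]
grip_width: 0.0
gripper_force: 0.0
```

```bash
python3 -c "
from h import *
to((511,222.5,240))"
```

```text
t 11.0 at [529.   38.8 246.1] [-1.7993e+02 -1.0000e-01  1.7752e+02] F [ 0.3  0.5 -0.1] go [0.0647 0.457  0.0149] -0.005
```

Emit:
{"op": "move_arm", "data": {"targets": [[0.03, 0.11, 0, 0], [0.06, 0.23, 0, 0], [0.064, 0.35, 0, 0], [0.0645, 0.44, 0.04, 0], [0.0645, 0.457, 0.14, 0], [0.0645, 0.457, 0.24, 0], [0.0645, 0.457, 0.29, 0], [0.0645, 0.457, 0.29, 0]], "jaw": 0.22}}

```text
time_s: 11.8
position: [508.6, 221.4, 127.2]
ee_rot: [-179.7, -0.4, 177.8]
ft_force: [-0.6, -0.4, 0.8]
grip_width: 54.0
gripper_force: 0.0
```

Run:
```python
from h import *
to((511.5,222.3,110))
b=arm.capture("scene")[:,:,::-1]; a=arm.capture("top")[:,:,::-1]
p=arm.sense()["position"];print(p,arm.sense()["grip_width"],"tip px",pix("scene",p),"head px",pix("scene",(511.5,222.3,93.5)))
v=np.hstack([cv2.resize(a[150:230,315:395],None,fx=5,fy=5,interpolation=2),cv2.resize(b[160:220,250:310],(400,400),interpolation=2)])
cv2.imwrite("pics/c7.png",v)
```

```text
t 11.8 at [508.6 221.4 127.2] [-179.74   -0.42  177.77] F [-0.6 -0.4  0.8] go [-0.0075  0.0028  0.043 ] -0.003
[511.13931649 222.6590992  130.40147572] 53.61077862039179 tip px [276.89773281 187.50579268] head px [277.45623128 195.77033181]
```

View pics/c7.png

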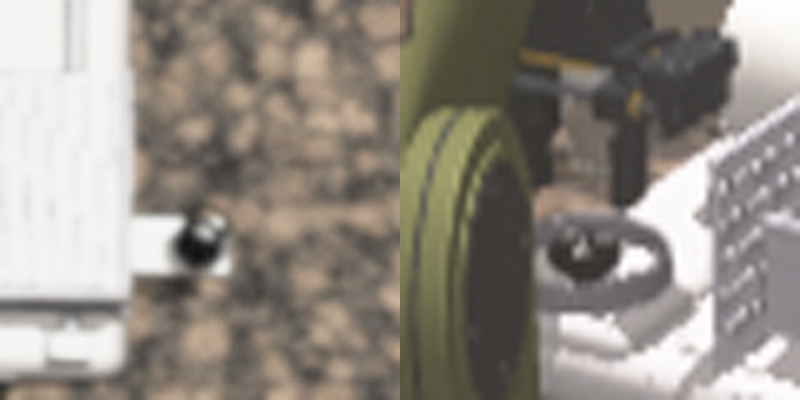

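The carriage is at its stop, with the handle at about (355,197) in the top view. The fingers straddle the head evenly: finger centre at crop x≈584, head at 585. I'll descend in steps.

Emit:
{"op": "move_arm", "data": {"targets": [[0, 0, 0.04, 0], [0, 0, 0.07, 0], [0, 0, 0.09, 0], [0, 0, 0.105, 0], [0, 0, 0.12, 0], [0, 0, 0.12, 0], [0, 0, 0.12, 0]]}}

```text
time_s: 12.6
position: [511.8, 222.8, 82.4]
ee_rot: [180.0, 0.0, 177.7]
ft_force: [0.4, -0.2, 0.4]
grip_width: 53.7
gripper_force: 0.0
```

```bash
python3 -c "
from h import *
to((511.3,222.4,77.5))"
```

```text
t 12.6 at [511.8 222.8  82.4] [1.7999e+02 1.0000e-02 1.7772e+02] F [ 0.4 -0.2  0.4] go [ 0.0011 -0.0011  0.0123] -0.003
```

Emit:
{"op": "move_arm", "data": {"targets": [[0, 0, 0.006, 0], [0, 0, 0.012, 0], [0, 0, 0.012, 0]]}}

```text
time_s: 12.9
position: [511.6, 222.7, 77.3]
ee_rot: [-180.0, -0.0, 177.7]
ft_force: [-0.5, 0.2, -0.6]
grip_width: 53.5
gripper_force: 0.0
```

Emit:
{"op": "move_arm", "data": {"targets": [[0, 0, 0, 0], [0, 0, 0, 0], [0, 0, 0, 0], [0, 0, 0, 0], [0, 0, 0, 0], [0, 0, 0, 0]], "jaw": -1, "force": 10}}

```text
time_s: 13.5
position: [511.8, 224.1, 77.7]
ee_rot: [179.9, 0.0, 177.8]
ft_force: [-0.4, 5.7, -1.8]
grip_width: 42.0
gripper_force: 10.0
```

Emit:
{"op": "move_arm", "data": {"targets": [[0, 0.005, 0, 0], [0, 0.005, 0, 0.08], [0, 0.005, 0, 0.16], [0, 0.005, 0, 0.24], [0, 0.005, 0, 0.32], [0, 0.005, 0, 0.4], [0, 0.005, 0, 0.48], [0, 0.005, 0, 0.48]]}}

```text
time_s: 14.3
position: [512.3, 225.5, 78.2]
ee_rot: [179.9, 0.0, 134.5]
ft_force: [-0.7, 3.9, 4.6]
grip_width: 42.0
gripper_force: 10.0
```

The upward force rose to 4.6 N, so the button is unlatched and pushing against the pads. I'll open while it is turned.

Emit:
{"op": "move_arm", "data": {"targets": [[0, 0, 0, 0], [0, 0, 0, 0], [0, 0, 0, 0], [0, 0, 0, 0], [0, 0, 0, 0], [0, 0, 0, 0]], "jaw": 0.2}}

```text
time_s: 14.9
position: [511.7, 224.5, 77.4]
ee_rot: [-180.0, -0.0, 134.5]
ft_force: [-0.4, -0.4, -0.1]
grip_width: 52.9
gripper_force: 0.0
```

Emit:
{"op": "move_arm", "data": {"targets": [[0, 0, -0.03, 0], [0, 0, -0.08, 0], [0, 0, -0.18, 0], [0, 0, -0.3, 0], [0, 0, -0.42, 0], [-0.05, 0.12, -0.42, 0], [-0.05, 0.24, -0.42, 0], [-0.05, 0.36, -0.42, 0]]}}

```text
time_s: 15.7
position: [630.2, 311.6, 247.9]
ee_rot: [179.9, 0.1, 134.4]
ft_force: [0.2, 1.5, -0.6]
grip_width: 52.6
gripper_force: 0.0
```

Emit:
{"op": "move_arm", "data": {"targets": [[0, 0.12, 0, 0], [0, 0.24, 0, 0], [0, 0.3, 0, 0], [0, 0.3, 0, 0]]}}

```text
time_s: 16.1
position: [714.2, 398.3, 243.8]
ee_rot: [180.0, -0.1, 134.6]
ft_force: [-0.9, 0.5, 0.1]
grip_width: 52.6
gripper_force: 0.0
```

Run:
```python
from h import *
to((0,0,0))
b=arm.capture("scene")[:,:,::-1]; a=arm.capture("top")[:,:,::-1]
print("up",pix("scene",(511.5,222.3,101)),"down",pix("scene",(511.5,222.3,93.5)))
v=np.hstack([cv2.resize(a[140:240,240:370],(520,400),interpolation=2),cv2.resize(b[180:215,257:292],(280,400),interpolation=2)])
cv2.imwrite("pics/c8.png",v)
```

```text
t 16.1 at [714.2 398.3 243.8] [ 1.7998e+02 -8.0000e-02  1.3465e+02] F [-0.9  0.5  0.1] go [ 0.5453 -1.9701  0.6098] -0.482
up [277.36834853 194.10105769] down [277.45623128 195.77033181]
```

View pics/c8.png

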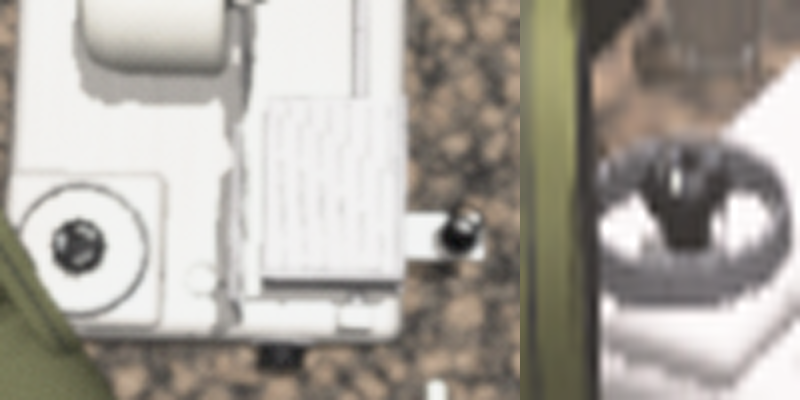

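The top view shows the handle at px (355,197), the home position within measuring error. The scene view shows the mushroom standing up, with its stem visible in the collar. The gripper is clear.

```bash
python3 -c "
from bench import arm
print(arm.close_job())"
```

```text
the job is handed in; nothing more can be done
None
```

I latched the stop button, pulled the carriage home against its stop, then twisted the button free so it sprang up again, and handed the job in at about 16 s; my first grip on the carriage handle slipped off without moving it.

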